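# Knock the pattern disc out of a biscuit mould

### The arm

A 6-joint arm with a two-finger parallel gripper is mounted at the origin on the work surface. World frame = base frame: x ahead of the robot, y to its left, z up, the work surface at z = 0. Lengths are in m, angles in rad, forces in N, time in s.
With the tool pointing down it reaches from about 0.225 to 0.875 m from the base axis. Payload 3.4 kg.
Tool frame: the origin (TCP) lies at the very end of the fingers, on their centre line; the grasp point (between the pads) lies behind it (manip.grasp_offset is the z of the grasp point in the tool frame, in m); z points along the fingers, y is the line along which they close (so a half turn about z gives the same grasp; the last joint's range is limited). The gripper opens to 85 mm and grips with 20 to 120 N. Pads are 22 mm wide; open, the fingers measure 114 mm over their backs; the gripper's body (76 mm by 85 mm) begins 54 mm behind the grasp point. The pads swing forward as they close: fully open they stand 13 mm farther back than shut.
Start: joints at [1.058, 0.276, 1.505, -0, 1.361, -0.121], TCP at [0.22, 0.531, 0.231] pointing down, gripper open.
Joint ranges: [-2.89, 2.89], [-0.75, 2.08], [0.22, 2.7], [-1.18, 4.32], [0.11, 2.71], [-2.7, 2.7]. Speed limits (rad/s): [2.57, 2.57, 3.14, 3.14, 3.14, 3.14].

### API

Orientations are given as a unit quaternion [w, x, y, z].
In Python, from rig import manip gives the robot as it stands.
- The arm moves only by the shell command python3 -m pendant 'ROWS' [FORCE]. ROWS is JSON, a list of rows, each an object of numbers: "dx", "dy", "dz": the shift along the tool's x, y, z in m; "rx", "ry", "rz": the turn, a rotation vector about the tool's x, y, z in degrees; "hand": the finger opening in m, from 0 to 0.0854. In form: [{"dx": .., "dy": .., "dz": .., "rx": .., "ry": .., "rz": .., "hand": ..}, ...]. A call has 1 to 12 rows; each row shifts and turns the commanded pose from where the row before left it, along the tool's axes as they then stand; what a row does not reach is not made up. A row lasts 1/12 s, in which the tool goes at most 41.7 mm and 7.16 degrees, less where a joint would pass 70% of its speed; a pose out of reach is approached as far as the arm can. A call is refused whole if a number of a shift passes 0.0417 or a number of a turn 7.16, either way. A call with a gripper value outside its range is refused whole. The fingers move at their own pace and stop on an object; FORCE is the grip in N (left out, the last holds). Time passes only in rows, so rows that do not move let the fingers close. It gives the time, the measured TCP pose, the force, the opening and the grip force at its end, in the units of the state.
- manip.get_state(): the state, without advancing time (a new reading comes with each control period).
- manip.get_image(name): name is "side" or "top" or "wrist"; returns a dict with "frame" (420x560x3 uint8, red, green, blue), "fx", "fy", "cx", "cy" (pixels), "distortion" ([k1, k2, p1, p2, k3] as OpenCV has them; the pictures are not rectified), "position" and "attitude" of the camera in the world; the wrist camera has in their place "mount" (4x4, takes a point from camera to tool coordinates, whose origin is the TCP and whose axes are the flange's). Camera axes: x right, y up, looking along -z (the intrinsics and any distortion apply to the point x, -y, -z); pixel columns grow to the right and rows downward; lengths in m; the calibration is good to about 2 mm. A picture is of the moment at which its call begins: read the wrist's pose just before it. There is no depth.
- manip.sign_off(): hands the job in; it is judged then, once.
The state is a dict: "clock": time; "qpos": joint angles; "qd": joint speeds; "effort": joint torques, N m; "position": TCP position; "ee_rot": TCP orientation; "contact_force": force on the tool from outside, world axes, zero at the start; "moment": the same for the moment, N m; "width": finger opening in m; "gripper_force": force on a finger pad.
Only numpy, scipy, OpenCV 4.12 (cv2) and the standard library are available. Lean on these libraries where they do the work, as an engineer would, in place of code of your own. Each camera call takes 0.05 s, during which the arm holds its last target. There are 200 camera calls.

### The job

The metal pattern disc is stuck flush in the wooden biscuit mould. Pick up the mould, feel for the stand's upright pin with the hole in the mould's underside, and press it down slowly, firmly but never hard, until the mould lies fully down on the stand's plate and the pin has poked the disc up. Leave the mould there, take the raised disc out and lower it all the way down flat, same face up, onto the free half of the chopping board before letting go, disturbing nothing else.

Things in the scene. Friction and masses are not known exactly. Their poses are not given: they have to be found in the camera images.
- mould: Wooden biscuit mould on the table: beech block 100 (x) x 60 (y) x 38 (z) mm, about 0.25 kg, with a round handle (22 mm thick, 55 mm long) out of its -x end at mid height. Origin: centre of the block's underside; z up. A round recess in the middle of the top (42 mm wide, 18 mm deep) holds the disc. Grip it across its 60 mm width at its middle, with about 40 N.
- mould_hole (a point): Mouth of the mould's access hole, in the middle of the underside: 15 mm wide with a 0.5 mm bevel, running 20 mm straight up to the recess floor, where the disc's underside is. Axes as the mould's.
- disc: Aluminium pattern disc, 40 mm across, 18 mm thick, 60 g, petals on top, at first flush in the mould. Origin: centre of its underside; z up. Two sprung clips grip its lowest 7 mm: pushing it up takes about 6 to 12 N, and it comes loose after 7 mm. Poked out fully it stands 14 mm proud of the mould, loose on the pin, and is gripped by its edge.
- stand: Knock-out stand fixed on the table: flat dark steel plate 130 (x) x 90 (y) x 10 mm with a steel pin standing up from a slot in it. Origin: centre of the plate's underside; z up. Plate and pin must never be loaded beyond 35 N, knocks included: touch down slowly (15 mm/s or less).
- slot_mid (a point): Middle of the pin's slot, on the plate's top, axes as the stand's. The pin (12 mm thick, tip bevelled 1 mm) rises 34 mm above this and is clamped in the slot, which runs along x, at y = 0 and x anywhere from -15 to +15 mm: where is not measured and must be seen or felt. It does not move in use.
- board: Wooden chopping board fixed on the table, 170 (x) x 200 (y) x 18 mm thick; origin: centre of its underside, z up. Its +y half holds the spare disc; the -y half is free.
- spare: Spare pattern disc, same as the other (40 mm across, 18 mm thick; origin: centre of its underside), lying on the +y half of the board. Leave it alone.
- jar: Closed storage jar, 76 mm across, 100 mm high, behind the work; origin: centre of its underside. Leave it alone.
- ramekin: Small white bowl, 80 mm across, 45 mm high, behind the work; origin: centre of its underside. Leave it alone.
- spoon: Wooden spoon, 240 mm long, lying on the table behind the work; origin: near its middle, on its underside. Leave it alone.
Mind the look-alikes: they are no part of the job. Of the things like the mould, leave any that is turquoise; of the rest the smaller one is meant.

How it is judged:
By the outcome, as a careful person would: the job done as asked, in the order asked, and still so for the second after the job is handed in, with the robot touching nothing.
It also fails if it takes over 72 s, if anything falls off the work surface, if the arm or the gripper's body presses on something with over 40 N, if the wrist force passes 120 N, or if a joint passes its speed limit or range.

## Working session

There is one attempt and no reset: what is moved stays moved. The work goes in short steps, Python scripts to look and compute and a shell command to move; the robot and the scene stay as the last step left them, time stands still between calls to the robot, and variables do not carry over. Pictures are saved under pics/ and viewed, at most 10 in all, crops included, and the job is handed in when it is done.

```bash
ls; mkdir -p pics
python3 - <<'E'
from rig import manip
import cv2,pickle
s=manip.get_state();print(s);print(manip.grasp_offset)
d={}
for n in ["side","top","wrist"]:
    im=manip.get_image(n);d[n]=im;cv2.imwrite(f"pics/{n}0.png",im["frame"][:,:,::-1])
    print(n,{k:v for k,v in im.items() if k!="frame"})
pickle.dump((s,d),open("v0.pkl","wb"))
E
```

```text
pics
{'clock': 0.0, 'qpos': array([ 1.05802547e+00,  2.76599940e-01,  1.50616741e+00, -2.91050222e-06,
        1.36069848e+00, -1.21030393e-01]), 'qd': array([ 1.62541457e-03, -3.80623191e-04,  1.07067651e-03, -6.73207009e-05,
       -1.20861363e-04, -1.06889437e-03]), 'effort': array([ 3.56504688e-04, -4.16772687e+01, -2.45806450e+01, -1.24050898e-04,
        1.11370548e-02, -3.64660673e-05]), 'position': array([0.21928625, 0.53095367, 0.23042324]), 'ee_rot': array([-2.90510790e-04,  1.94619814e-01,  9.80878306e-01, -8.90396392e-04]), 'contact_force': array([-0.46541676,  0.3341844 , -0.01252673]), 'moment': array([ 0.03200677, -0.03659198, -0.00945582]), 'gripper_force': 0.0, 'width': 0.08508815149880355}
-0.0187
side {'fx': 512.9452707579829, 'fy': 512.9452707579829, 'cx': 272.0117306673803, 'cy': 214.46628281029484, 'distortion': array([0.04584008, 0.        , 0.        , 0.        , 0.        ]), 'position': array([0.38600923, 0.86962683, 0.73794522]), 'attitude': array([-0.08543025, -0.03557486,  0.43875298,  0.89382992])}
top {'fx': 511.46081408419036, 'fy': 511.46081408419036, 'cx': 281.21810795867134, 'cy': 213.51268541656003, 'distortion': array([0.03061142, 0.        , 0.        , 0.        , 0.        ]), 'position': array([0.21912312, 0.0196525 , 1.43765207]), 'attitude': array([-0.67886596, -0.07215298,  0.07719728,  0.72661925])}
wrist {'fx': 320.79495061004155, 'fy': 320.79495061004155, 'cx': 281.081445770788, 'cy': 209.3824174444411, 'distortion': array([-0.06088613,  0.        ,  0.        ,  0.        ,  0.        ]), 'mount': array([[ 4.47651265e-04,  9.48770372e-01,  3.15966106e-01,
         8.06691403e-02],
       [ 9.99999811e-01, -2.91211114e-04, -5.42332549e-04,
         8.19765133e-04],
       [-4.22536213e-04,  3.15966289e-01, -9.48770323e-01,
        -1.42566793e-01],
       [ 0.00000000e+00,  0.00000000e+00,  0.00000000e+00,
         1.00000000e+00]])}
```

View pics/top0.png

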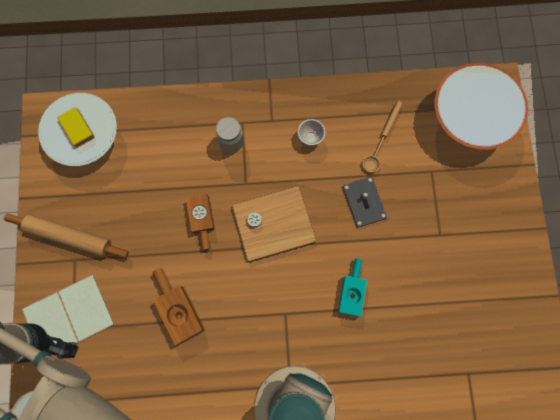

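View pics/side0.png

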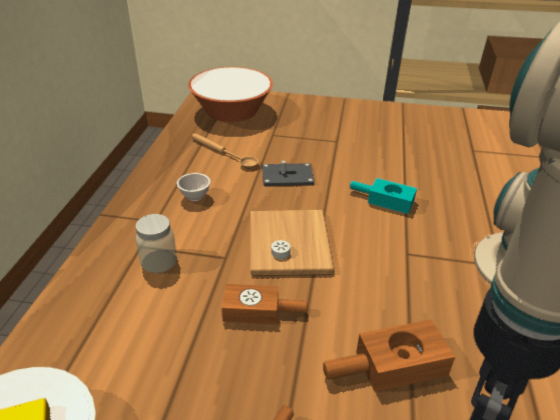

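The top view shows the wanted mould at about (200,213) with the disc at (199,212) and its handle end at (205,248). The stand is at (365,201), the board at (273,223) and the spare at (255,220). The turquoise mould at (352,295) and the bigger mould at (178,315) are look-alikes. In the side view the mould's disc is at (250,297), the stand at (288,174) and the spare at (281,247).

```bash
cat > h.py <<'E'
import numpy as np,cv2
from scipy.spatial.transform import Rotation as R
def rot(q): return R.from_quat([q[1],q[2],q[3],q[0]]).as_matrix()
def campose(im,s=None):
    if "mount" in im:
        T=np.eye(4);T[:3,:3]=rot(s["ee_rot"]);T[:3,3]=s["position"]; T=T@im["mount"]; return T[:3,:3],T[:3,3]
    return rot(im["attitude"]),np.array(im["position"])
def K(im): return np.array([[im["fx"],0,im["cx"]],[0,im["fy"],im["cy"]],[0,0,1]])
def ray(im,px,s=None):
    Rm,p=campose(im,s)
    u=cv2.undistortPoints(np.array([[px]],float),K(im),np.array(im["distortion"]))[0,0]
    d=Rm@np.array([u[0],-u[1],-1]);return p,d/np.linalg.norm(d)
def onz(im,px,z,s=None):
    p,d=ray(im,px,s);return p+d*(z-p[2])/d[2]
def tri(*rays):
    A=np.zeros((3,3));b=np.zeros(3)
    for p,d in rays:
        M=np.eye(3)-np.outer(d,d);A+=M;b+=M@p
    x=np.linalg.solve(A,b);return x,[1e3*np.linalg.norm((np.eye(3)-np.outer(d,d))@(x-p)) for p,d in rays]
def proj(im,X,s=None):
    Rm,p=campose(im,s);c=(np.atleast_2d(X)-p)@Rm;c=c*[1,-1,-1]
    return cv2.projectPoints(c,np.zeros(3),np.zeros(3),K(im),np.array(im["distortion"]))[0][:,0]
E
python3 - <<'E'
import pickle;from h import *
s,d=pickle.load(open("v0.pkl","rb"));t,e=d["top"],d["side"]
np.set_printoptions(precision=4,suppress=True)
for n,a,b in [("disc",(199.5,212.5),(250,297)),("spare",(254.5,219.5),(281,243)),("pin",(364,196),(284,163)),("ram",(311,130),(194,183))]:
    print(n,tri(ray(t,a),ray(e,b)))
for n,a,z in [("handle",(205.5,248),.019),("stand",(365,201),.01),("board",(273,223),.018),("jar",(229,128),.1)]:print(n,onz(t,a,z))
def big(im,x0,x1,y0,y1,k): return cv2.resize(im["frame"][y0:y1,x0:x1,::-1],None,fx=k,fy=k,interpolation=cv2.INTER_CUBIC)
cv2.imwrite("pics/c0.png",np.hstack([big(t,170,410,150,270,3)[:360,:720]]))
E
```

```text
disc (array([0.5391, 0.2279, 0.0333]), [np.float64(0.3438154047211271), np.float64(0.3438154047212827)])
spare (array([0.5073, 0.0748, 0.0406]), [np.float64(0.4978072413993112), np.float64(0.4978072413991836)])
pin (array([ 0.5538, -0.2368,  0.0383]), [np.float64(0.016599555872148397), np.float64(0.01659955587219824)])
ram (array([ 0.7553, -0.1038,  0.0395]), [np.float64(4.247709033279041), np.float64(4.247709033279232)])
handle [0.4394 0.2168 0.019 ]
stand [ 0.5456 -0.2433  0.01  ]
board [0.4978 0.024  0.018 ]
jar [0.7577 0.1281 0.1   ]
```

View pics/c0.png

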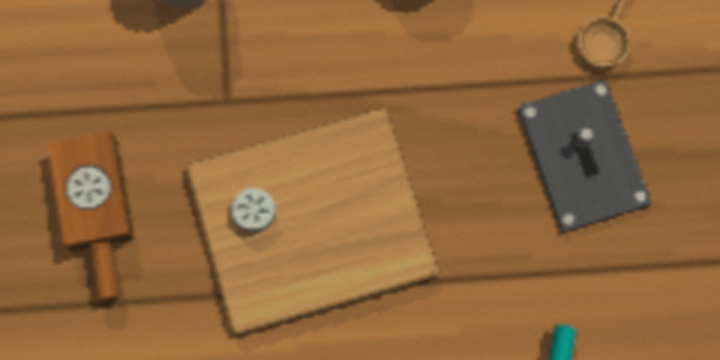

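```bash
python3 -m pendant '[{"dx":-0.0343,"dy":-0.0132},{"dx":-0.0343,"dy":-0.0132},{"dx":-0.0343,"dy":-0.0132},{"dx":-0.0343,"dy":-0.0132},{"dx":-0.0343,"dy":-0.0132},{"dx":-0.0343,"dy":-0.0132},{"dx":-0.0343,"dy":-0.0132},{"dx":-0.0343,"dy":-0.0132},{"dx":-0.0343,"dy":-0.0132},{"dx":-0.0343,"dy":-0.0132},{"dx":-0.0343,"dy":-0.0132},{"dx":-0.0343,"dy":-0.0132}]'
python3 -m pendant '[{"rz":-7.1},{"rz":-7.1},{"rz":-7.1},{"rz":-7.1},{},{}]'
cat > snap.py <<'E'
import sys,pickle;from h import *;from rig import manip
n=sys.argv[1];c=sys.argv[2] if len(sys.argv)>2 else "wrist"
s=manip.get_state();im=manip.get_image(c);pickle.dump((s,im),open(n+".pkl","wb"));cv2.imwrite(f"pics/{n}.png",im["frame"][:,:,::-1])
print(s["clock"],s["position"],s["ee_rot"],s["contact_force"],s["qpos"])
E
python3 snap.py w1
```

```text
0.15 [0.21939538 0.53107891 0.23064924] [-1.96786165e-04  1.94647930e-01  9.80872943e-01 -6.43798063e-04] [ 0.13754656 -0.20656916  0.17121917] [ 1.05798210e+00  2.76426452e-01  1.50584846e+00 -2.79039255e-05
  1.36066387e+00 -1.21011293e-01]invalid input
invalid input
```

View pics/w1.png

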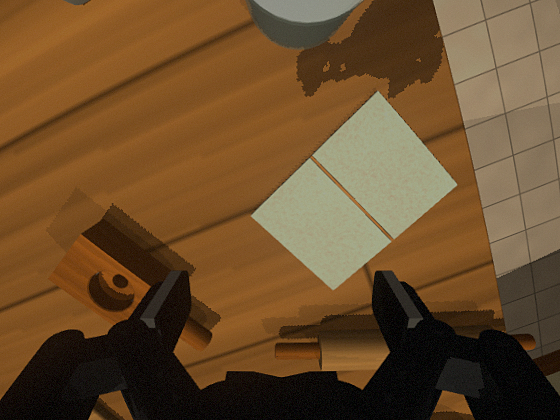

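The arm has not moved: this still shows the start view, with the big mould at lower left and a book in the middle. The rows were refused, so I'll try giving every key.

```bash
python3 -m pendant '[{"dx":-0.0343,"dy":-0.0132,"dz":0,"rx":0,"ry":0,"rz":0,"hand":0.085}]'; python3 -m pendant '[{"dx":-0.0343,"dy":-0.0132,"hand":0.085}]'
```

```text
clock: 0.28
position: [0.243, 0.5094, 0.2308]
ee_rot: [-0.002, 0.192, 0.981, 0.001]
contact_force: [2.1, -0.2, 0.9]
width: 0.0851
gripper_force: 0.0invalid input
```

```bash
python3 -m pendant '[{"dx":-0.0343,"dy":-0.0132,"dz":0,"rx":0,"ry":0,"rz":0,"hand":0.085},{"dx":-0.0343,"dy":-0.0132,"dz":0,"rx":0,"ry":0,"rz":0,"hand":0.085},{"dx":-0.0343,"dy":-0.0132,"dz":0,"rx":0,"ry":0,"rz":0,"hand":0.085},{"dx":-0.0343,"dy":-0.0132,"dz":0,"rx":0,"ry":0,"rz":0,"hand":0.085},{"dx":-0.0343,"dy":-0.0132,"dz":0,"rx":0,"ry":0,"rz":0,"hand":0.085},{"dx":-0.0343,"dy":-0.0132,"dz":0,"rx":0,"ry":0,"rz":0,"hand":0.085},{"dx":-0.0343,"dy":-0.0132,"dz":0,"rx":0,"ry":0,"rz":0,"hand":0.085},{"dx":-0.0343,"dy":-0.0132,"dz":0,"rx":0,"ry":0,"rz":0,"hand":0.085},{"dx":-0.0343,"dy":-0.0132,"dz":0,"rx":0,"ry":0,"rz":0,"hand":0.085},{"dx":-0.0343,"dy":-0.0132,"dz":0,"rx":0,"ry":0,"rz":0,"hand":0.085},{"dx":-0.0343,"dy":-0.0132,"dz":0,"rx":0,"ry":0,"rz":0,"hand":0.085}]'
python3 -m pendant '[{"dx":0,"dy":0,"dz":0,"rx":0,"ry":0,"rz":-7.1,"hand":0.085},{"dx":0,"dy":0,"dz":0,"rx":0,"ry":0,"rz":-7.1,"hand":0.085},{"dx":0,"dy":0,"dz":0,"rx":0,"ry":0,"rz":-7.1,"hand":0.085},{"dx":0,"dy":0,"dz":0,"rx":0,"ry":0,"rz":-7.1,"hand":0.085},{"dx":0,"dy":0,"dz":0,"rx":0,"ry":0,"rz":0,"hand":0.085},{"dx":0,"dy":0,"dz":0,"rx":0,"ry":0,"rz":0,"hand":0.085}]'
python3 snap.py w2
```

```text
clock: 1.2
position: [0.5405, 0.2264, 0.2312]
ee_rot: [-0.0, 0.195, 0.981, 0.0]
contact_force: [0.6, 0.1, 0.2]
width: 0.0851
gripper_force: 0.0
clock: 1.7
position: [0.5394, 0.2278, 0.2311]
ee_rot: [-0.0, -0.05, 0.999, -0.0]
contact_force: [0.2, 0.3, -0.0]
width: 0.0851
gripper_force: 0.0
1.7 [0.53940927 0.22781801 0.23109468] [-1.96355861e-04 -5.03149215e-02  9.98733383e-01 -1.09010715e-05] [ 0.16879418  0.29838992 -0.02356129] [ 2.80777418e-01  2.92118568e-01  1.48210634e+00  6.99084045e-05
  1.36775506e+00 -1.39070537e+00]
```

View pics/w2.png

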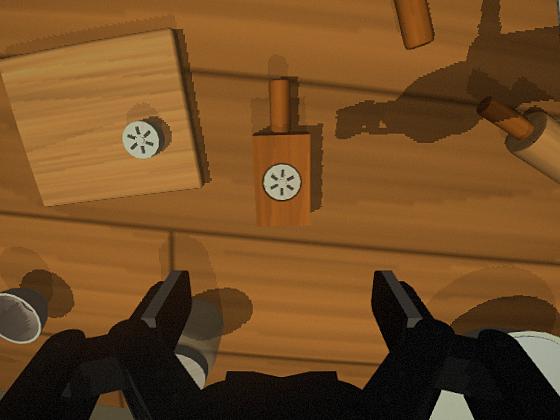

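The wrist view shows the mould's disc at (282,182), block corners at (253,134), (309,132), (312,225) and (257,225), and the spare at (141,139).

Run:
```python
import pickle;from h import *
s0,d=pickle.load(open("v0.pkl","rb"));t,e=d["top"],d["side"];s,w=pickle.load(open("w2.pkl","rb"))
np.set_printoptions(precision=4,suppress=True)
print("disc",tri(ray(t,(199.4,212.4)),ray(e,(250.3,297)),ray(w,(282,182),s)))
print("spare",tri(ray(t,(254.3,219.7)),ray(e,(281,243)),ray(w,(141,139),s)))
print("disc@.038",onz(w,(282,182),.038,s),onz(t,(199.4,212.4),.038),onz(e,(250.3,297),.038))
c=[onz(w,p,.038,s)[:2] for p in [(253,134),(309,132),(312,225),(257,225)]]
print("mould c",c,np.mean(c,0))
for a,b in [(0,3),(1,2)]: v=c[b]-c[a];print("yaw",np.degrees(np.arctan2(v[1],v[0])),np.linalg.norm(v))
for a,b in [(0,1),(3,2)]: v=c[b]-c[a];print("yaw",np.degrees(np.arctan2(-v[0],v[1])),np.linalg.norm(v))
print("toolyaw y",np.degrees(np.arctan2(*rot(s["ee_rot"])[:2,1][::-1])))
# stand, board from top crop
o=np.array([170,150]);
sc=[onz(t,np.array(p)/3+o,.01)[:2] for p in [(520,107),(607,83),(650,206),(562,232)]]
print("stand",np.mean(sc,0));
for a,b in [(3,0),(2,1)]: v=sc[b]-sc[a];print("yaw",np.degrees(np.arctan2(v[1],v[0])),np.linalg.norm(v))
sb=[onz(t,np.array(p)/3+o,.018)[:2] for p in [(187,165),(386,110),(437,275),(236,335)]]
print("board",sb,np.mean(sb,0))
```

```text
disc (array([0.5394, 0.2288, 0.0344]), [np.float64(0.8992576642430703), np.float64(0.6644274944302621), np.float64(1.4239368846602456)])
spare (array([0.5074, 0.0768, 0.0404]), [np.float64(1.798648458108445), np.float64(1.561426303196101), np.float64(2.724136468853766)])
disc@.038 [0.5397 0.2295 0.038 ] [0.538  0.2275 0.038 ] [0.5379 0.2321 0.038 ]
mould c [array([0.4924, 0.1947]), array([0.4846, 0.2517]), array([0.5855, 0.268 ]), array([0.5917, 0.2066])] [0.5385 0.2303]
yaw 6.8341663771657215 0.10003306159154049
yaw 9.202334565788343 0.10223188472088586
yaw 7.800531743782041 0.057471905085880036
yaw 5.773393494749018 0.06169858378336971
toolyaw y 95.76810093021349
stand [ 0.5423 -0.2426]
yaw 12.748833497414392 0.12768265713946003
yaw 12.744643910005381 0.1264529592398532
board [array([0.5578, 0.1362]), array([ 0.5988, -0.0563]), array([ 0.4364, -0.0919]), array([0.393 , 0.0986])] [0.4965 0.0217]
```

```bash
python3 -m pendant '[{"dx":0,"dy":0.0013,"dz":0.035,"rx":0,"ry":0,"rz":-1.4,"hand":0.085},{"dx":0,"dy":0,"dz":0.035,"rx":0,"ry":0,"rz":0,"hand":0.085},{"dx":0,"dy":0,"dz":0.035,"rx":0,"ry":0,"rz":0,"hand":0.085},{"dx":0,"dy":0,"dz":0.035,"rx":0,"ry":0,"rz":0,"hand":0.085},{"dx":0,"dy":0,"dz":0.03,"rx":0,"ry":0,"rz":0,"hand":0.085},{"dx":0,"dy":0,"dz":0.03,"rx":0,"ry":0,"rz":0,"hand":0.085},{"dx":0,"dy":0,"dz":0.015,"rx":0,"ry":0,"rz":0,"hand":0.085},{"dx":0,"dy":0,"dz":0.01,"rx":0,"ry":0,"rz":0,"hand":0.085},{"dx":0,"dy":0,"dz":0,"rx":0,"ry":0,"rz":0,"hand":0.085},{"dx":0,"dy":0,"dz":0,"rx":0,"ry":0,"rz":0,"hand":0.085}]'
python3 -m pendant '[{"dx":0,"dy":0,"dz":0,"rx":0,"ry":0,"rz":0,"hand":0.05},{"dx":0,"dy":0,"dz":0,"rx":0,"ry":0,"rz":0,"hand":0.05},{"dx":0,"dy":0,"dz":0,"rx":0,"ry":0,"rz":0,"hand":0.05},{"dx":0,"dy":0,"dz":0,"rx":0,"ry":0,"rz":0,"hand":0.05},{"dx":0,"dy":0,"dz":0,"rx":0,"ry":0,"rz":0,"hand":0.05},{"dx":0,"dy":0,"dz":0,"rx":0,"ry":0,"rz":0,"hand":0.05}]' 40
```

```text
clock: 2.58
position: [0.5397, 0.2294, 0.0065]
ee_rot: [0.0, -0.064, 0.998, 0.0]
contact_force: [0.4, -0.2, 1.5]
width: 0.0848
gripper_force: 0.0
clock: 3.08
position: [0.5407, 0.2295, 0.0081]
ee_rot: [0.002, -0.064, 0.998, 0.0]
contact_force: [-0.6, -0.7, 7.0]
width: 0.0591
gripper_force: 45.9
```

```bash
python3 -m pendant '[{"dx":0,"dy":0,"dz":-0.02,"rx":0,"ry":0,"rz":0,"hand":0.05},{"dx":0,"dy":0,"dz":-0.035,"rx":0,"ry":0,"rz":0,"hand":0.05},{"dx":0,"dy":0,"dz":-0.035,"rx":0,"ry":0,"rz":0,"hand":0.05},{"dx":0.004,"dy":-0.03,"dz":-0.035,"rx":0,"ry":0,"rz":0,"hand":0.05},{"dx":0.004,"dy":-0.03,"dz":-0.025,"rx":0,"ry":0,"rz":0,"hand":0.05},{"dx":0.004,"dy":-0.035,"dz":-0.01,"rx":0,"ry":0,"rz":0,"hand":0.05},{"dx":0.004,"dy":-0.035,"dz":0,"rx":0,"ry":0,"rz":0,"hand":0.05},{"dx":0.004,"dy":-0.035,"dz":0,"rx":0,"ry":0,"rz":0,"hand":0.05},{"dx":0.004,"dy":-0.035,"dz":0,"rx":0,"ry":0,"rz":0,"hand":0.05},{"dx":0.004,"dy":-0.035,"dz":0,"rx":0,"ry":0,"rz":0,"hand":0.05},{"dx":0.004,"dy":-0.035,"dz":0,"rx":0,"ry":0,"rz":0,"hand":0.05},{"dx":0.004,"dy":-0.035,"dz":0,"rx":0,"ry":0,"rz":0,"hand":0.05}]' 40
python3 -m pendant '[{"dx":0.004,"dy":-0.035,"dz":0,"rx":0,"ry":0,"rz":-2.7,"hand":0.05},{"dx":0.004,"dy":-0.03,"dz":0,"rx":0,"ry":0,"rz":-2.8,"hand":0.05},{"dx":0.002,"dy":-0.015,"dz":0,"rx":0,"ry":0,"rz":0,"hand":0.05},{"dx":0,"dy":0,"dz":0,"rx":0,"ry":0,"rz":0,"hand":0.05},{"dx":0,"dy":0,"dz":0,"rx":0,"ry":0,"rz":0,"hand":0.05},{"dx":0,"dy":0,"dz":0,"rx":0,"ry":0,"rz":0,"hand":0.05}]'
python3 snap.py w3
```

```text
clock: 4.08
position: [0.5417, -0.0763, 0.1625]
ee_rot: [-0.0, -0.064, 0.998, 0.0]
contact_force: [1.2, 0.8, -3.7]
width: 0.0593
gripper_force: 45.7
clock: 4.58
position: [0.5452, -0.1542, 0.1624]
ee_rot: [-0.001, -0.112, 0.994, 0.001]
contact_force: [-0.2, 0.6, -4.1]
width: 0.0591
gripper_force: 45.6
4.5833 [ 0.54524569 -0.15415714  0.16236896] [-5.37688672e-04 -1.11728369e-01  9.93738135e-01  1.00120036e-03] [-0.20611056  0.61113874 -4.145177  ] [-3.99118466e-01  3.11016189e-01  1.63202583e+00  1.30929665e-03
  1.20046830e+00 -2.19431425e+00]
```

View pics/w3.png

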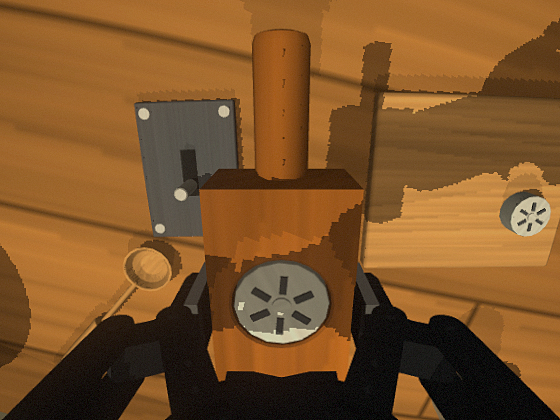

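The held mould's disc is at about (282,303), spanning columns 233–330 and rows 258–345. The pin tip is at about (181,194), with the slot running up from it to row 150.

Run:
```python
import pickle;from h import *
np.set_printoptions(precision=4,suppress=True)
s0,d=pickle.load(open("v0.pkl","rb"));t,e=d["top"],d["side"];s,w=pickle.load(open("w3.pkl","rb"))
def rc(px,s):
    p,dd=ray(w,px,s);Rt=rot(s["ee_rot"]);p=Rt.T@(p-s["position"]);dd=Rt.T@dd
    return p+dd*(-.0305-p[2])/dd[2]
for a in [(233,302),(330,302),(282,258),(282,345),(282,303)]:print(a,rc(a,s))
print("block corners",[rc(a,s) for a in [(203,189),(363,188)]])
print("pin",onz(w,(181,194),.044,s),onz(t,(365.3,194.7),.044),tri(ray(w,(181,194),s),ray(t,(365.3,194.7)),ray(e,(284,163))))
c=[onz(w,p,.01,s)[:2] for p in [(136,101),(236,98),(152,238)]]
print(c); v=c[0]-c[2];print(np.degrees(np.arctan2(v[1],v[0])),np.linalg.norm(v)); print((c[1]+c[2])/2)
Rt=rot(s["ee_rot"]);print("tool x,y,z",Rt.T)
# refine crops
a=cv2.resize(w["frame"][90:250,125:250,::-1],None,fx=4,fy=4,interpolation=cv2.INTER_CUBIC)
b=cv2.resize(w["frame"][240:360,220:345,::-1],None,fx=4,fy=4,interpolation=cv2.INTER_CUBIC)
cv2.imwrite("pics/c3.png",np.hstack([a[:560],np.vstack([b,np.zeros((80,500,3),np.uint8)])])[:,:800] if 0 else a[:600])
```

```text
(233, 302) [ 0.0029 -0.0194 -0.0305]
(330, 302) [ 0.0029  0.0204 -0.0305]
(282, 258) [ 0.0231  0.0007 -0.0305]
(282, 345) [-0.0191  0.0008 -0.0305]
(282, 303) [ 0.0025  0.0007 -0.0305]
block corners [array([ 0.0507, -0.0279, -0.0305]), array([ 0.0511,  0.03  , -0.0305])]
pin [ 0.5569 -0.2378  0.044 ] [ 0.5559 -0.2397  0.044 ] (array([ 0.5569, -0.2401,  0.0371]), [np.float64(2.3235523346145874), np.float64(1.027035571602651), np.float64(2.806631079469407)])
[array([ 0.4923, -0.2973]), array([ 0.4711, -0.2107]), array([ 0.621 , -0.2696])]
-167.83847359528994 0.13164379449748803
[ 0.546  -0.2401]
tool x,y,z [[-0.975  -0.2221  0.0008]
 [-0.2221  0.975   0.0021]
 [-0.0013  0.0019 -1.    ]]
```

View pics/c3.png

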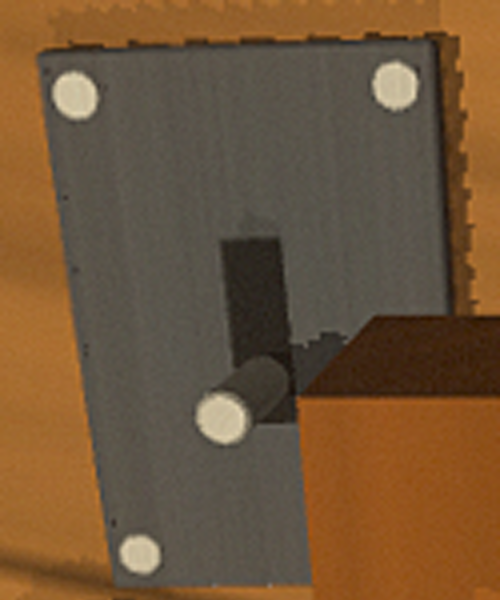

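Pin tip at (180.5,194.5) in the wrist view. That puts it at about (0.557, -0.2385), which agrees with the plate edges (12 mm along the slot).

```bash
python3 -m pendant '[{"dx":0.001,"dy":-0.0154,"dz":0,"rx":0,"ry":0,"rz":0,"hand":0.05},{"dx":0.001,"dy":-0.02,"dz":0,"rx":0,"ry":0,"rz":0,"hand":0.05},{"dx":0.001,"dy":-0.02,"dz":0,"rx":0,"ry":0,"rz":0,"hand":0.05},{"dx":0.001,"dy":-0.02,"dz":0,"rx":0,"ry":0,"rz":0,"hand":0.05},{"dx":0.0015,"dy":-0.01,"dz":0.02,"rx":0,"ry":0,"rz":0,"hand":0.05},{"dx":0,"dy":0,"dz":0.025,"rx":0,"ry":0,"rz":0,"hand":0.05},{"dx":0,"dy":0,"dz":0.025,"rx":0,"ry":0,"rz":0,"hand":0.05},{"dx":0,"dy":0,"dz":0.015,"rx":0,"ry":0,"rz":0,"hand":0.05},{"dx":0,"dy":0,"dz":0.01,"rx":0,"ry":0,"rz":0,"hand":0.05},{"dx":0,"dy":0,"dz":0,"rx":0,"ry":0,"rz":0,"hand":0.05},{"dx":0,"dy":0,"dz":0,"rx":0,"ry":0,"rz":0,"hand":0.05},{"dx":0,"dy":0,"dz":0,"rx":0,"ry":0,"rz":0,"hand":0.05}]'
python3 -c "
from rig import manip
s=manip.get_state();print(s['position'],s['contact_force'],s['moment'])"
```

```text
clock: 5.63
position: [0.5607, -0.2402, 0.0691]
ee_rot: [0.001, -0.112, 0.994, -0.001]
contact_force: [0.7, 0.1, -3.4]
width: 0.0591
gripper_force: 45.5
[ 0.56074743 -0.24016329  0.06911663] [ 0.73772027  0.10539707 -3.43143786] [-0.00871207 -0.02477559 -0.03193065]
```

```bash
python3 -m pendant '[{"dx":0.0015,"dy":0.0017,"dz":0.001,"rx":0,"ry":0,"rz":0,"hand":0.05},{"dx":0,"dy":0,"dz":0.0012,"rx":0,"ry":0,"rz":0,"hand":0.05},{"dx":0,"dy":0,"dz":0.0012,"rx":0,"ry":0,"rz":0,"hand":0.05},{"dx":0,"dy":0,"dz":0.0012,"rx":0,"ry":0,"rz":0,"hand":0.05},{"dx":0,"dy":0,"dz":0.0012,"rx":0,"ry":0,"rz":0,"hand":0.05},{"dx":0,"dy":0,"dz":0.0012,"rx":0,"ry":0,"rz":0,"hand":0.05},{"dx":0,"dy":0,"dz":0.0012,"rx":0,"ry":0,"rz":0,"hand":0.05},{"dx":0,"dy":0,"dz":0.0012,"rx":0,"ry":0,"rz":0,"hand":0.05},{"dx":0,"dy":0,"dz":0.0012,"rx":0,"ry":0,"rz":0,"hand":0.05},{"dx":0,"dy":0,"dz":0.0012,"rx":0,"ry":0,"rz":0,"hand":0.05},{"dx":0,"dy":0,"dz":0.0012,"rx":0,"ry":0,"rz":0,"hand":0.05},{"dx":0,"dy":0,"dz":0,"rx":0,"ry":0,"rz":0,"hand":0.05}]'
python3 -m pendant '[{"dx":0,"dy":0,"dz":0.001,"rx":0,"ry":0,"rz":0,"hand":0.05},{"dx":0,"dy":0,"dz":0.001,"rx":0,"ry":0,"rz":0,"hand":0.05},{"dx":0,"dy":0,"dz":0.0005,"rx":0,"ry":0,"rz":0,"hand":0.05},{"dx":0,"dy":0,"dz":0.0005,"rx":0,"ry":0,"rz":0,"hand":0.05},{"dx":0,"dy":0,"dz":0,"rx":0,"ry":0,"rz":0,"hand":0.05}]'
```

```text
clock: 6.63
position: [0.5575, -0.2385, 0.0544]
ee_rot: [-0.0, -0.112, 0.994, 0.0]
contact_force: [1.0, 0.0, -3.2]
width: 0.0594
gripper_force: 45.6
clock: 7.05
position: [0.5577, -0.2386, 0.0517]
ee_rot: [-0.0, -0.112, 0.994, 0.0]
contact_force: [0.1, -0.6, -3.5]
width: 0.0592
gripper_force: 45.6
```

```bash
python3 -m pendant '[{"dx":-0.0008,"dy":0,"dz":0,"rx":0,"ry":0,"rz":0,"hand":0.05},{"dx":0,"dy":0,"dz":0.0004,"rx":0,"ry":0,"rz":0,"hand":0.05},{"dx":0,"dy":0,"dz":0.0004,"rx":0,"ry":0,"rz":0,"hand":0.05},{"dx":0,"dy":0,"dz":0.0004,"rx":0,"ry":0,"rz":0,"hand":0.05},{"dx":0,"dy":0,"dz":0,"rx":0,"ry":0,"rz":0,"hand":0.05}]'
python3 -m pendant '[{"dx":0,"dy":0,"dz":0.0004,"rx":0,"ry":0,"rz":0,"hand":0.05},{"dx":0,"dy":0,"dz":0.0004,"rx":0,"ry":0,"rz":0,"hand":0.05},{"dx":0,"dy":0,"dz":0.0004,"rx":0,"ry":0,"rz":0,"hand":0.05},{"dx":0,"dy":0,"dz":0,"rx":0,"ry":0,"rz":0,"hand":0.05}]'
```

```text
clock: 7.47
position: [0.5584, -0.2384, 0.0505]
ee_rot: [-0.0, -0.112, 0.994, 0.0]
contact_force: [0.1, -0.5, -4.3]
width: 0.0594
gripper_force: 45.6
clock: 7.8
position: [0.5584, -0.2384, 0.0493]
ee_rot: [-0.0, -0.112, 0.994, 0.0]
contact_force: [-0.4, 0.5, -4.2]
width: 0.0591
gripper_force: 45.6
```

```bash
python3 -m pendant '[{"dx":0,"dy":0,"dz":0.0004,"rx":0,"ry":0,"rz":0,"hand":0.05},{"dx":0,"dy":0,"dz":0.0004,"rx":0,"ry":0,"rz":0,"hand":0.05},{"dx":0,"dy":0,"dz":0.0004,"rx":0,"ry":0,"rz":0,"hand":0.05},{"dx":0,"dy":0,"dz":0.0004,"rx":0,"ry":0,"rz":0,"hand":0.05}]'
python3 -m pendant '[{"dx":0,"dy":0,"dz":0.0006,"rx":0,"ry":0,"rz":0,"hand":0.05},{"dx":0,"dy":0,"dz":0.0006,"rx":0,"ry":0,"rz":0,"hand":0.05},{"dx":0,"dy":0,"dz":0.0006,"rx":0,"ry":0,"rz":0,"hand":0.05},{"dx":0,"dy":0,"dz":0.0006,"rx":0,"ry":0,"rz":0,"hand":0.05}]'
python3 -c "
from rig import manip
s=manip.get_state();print(s['position'],s['contact_force'],s['moment'])"
```

```text
clock: 8.13
position: [0.5585, -0.2384, 0.0478]
ee_rot: [0.0, -0.112, 0.994, 0.0]
contact_force: [-0.1, 0.3, -3.6]
width: 0.0594
gripper_force: 45.6
clock: 8.47
position: [0.5585, -0.2384, 0.0453]
ee_rot: [0.0, -0.112, 0.994, 0.0]
contact_force: [0.5, 0.2, -3.4]
width: 0.0594
gripper_force: 45.6
[ 0.55848524 -0.23842689  0.04534798] [ 0.50004111  0.17201501 -3.36168678] [ 0.01114492 -0.03036514  0.0089463 ]
```

In the hole, with no side force. Continuing slowly to the disc.

```bash
python3 -m pendant '[{"dx":0,"dy":0,"dz":0.0009,"rx":0,"ry":0,"rz":0,"hand":0.05},{"dx":0,"dy":0,"dz":0.0009,"rx":0,"ry":0,"rz":0,"hand":0.05},{"dx":0,"dy":0,"dz":0.0009,"rx":0,"ry":0,"rz":0,"hand":0.05},{"dx":0,"dy":0,"dz":0.0009,"rx":0,"ry":0,"rz":0,"hand":0.05},{"dx":0,"dy":0,"dz":0.0009,"rx":0,"ry":0,"rz":0,"hand":0.05},{"dx":0,"dy":0,"dz":0.0009,"rx":0,"ry":0,"rz":0,"hand":0.05},{"dx":0,"dy":0,"dz":0.0009,"rx":0,"ry":0,"rz":0,"hand":0.05},{"dx":0,"dy":0,"dz":0.0009,"rx":0,"ry":0,"rz":0,"hand":0.05},{"dx":0,"dy":0,"dz":0.0009,"rx":0,"ry":0,"rz":0,"hand":0.05},{"dx":0,"dy":0,"dz":0.0009,"rx":0,"ry":0,"rz":0,"hand":0.05}]'
python3 -m pendant '[{"dx":0,"dy":0,"dz":0.0006,"rx":0,"ry":0,"rz":0,"hand":0.05},{"dx":0,"dy":0,"dz":0.0006,"rx":0,"ry":0,"rz":0,"hand":0.05},{"dx":0,"dy":0,"dz":0.0006,"rx":0,"ry":0,"rz":0,"hand":0.05},{"dx":0,"dy":0,"dz":0.0006,"rx":0,"ry":0,"rz":0,"hand":0.05},{"dx":0,"dy":0,"dz":0.0006,"rx":0,"ry":0,"rz":0,"hand":0.05},{"dx":0,"dy":0,"dz":0.0006,"rx":0,"ry":0,"rz":0,"hand":0.05}]'
python3 -m pendant '[{"dx":0,"dy":0,"dz":0.0005,"rx":0,"ry":0,"rz":0,"hand":0.05},{"dx":0,"dy":0,"dz":0.0005,"rx":0,"ry":0,"rz":0,"hand":0.05},{"dx":0,"dy":0,"dz":0.0005,"rx":0,"ry":0,"rz":0,"hand":0.05},{"dx":0,"dy":0,"dz":0.0005,"rx":0,"ry":0,"rz":0,"hand":0.05}]'
```

```text
clock: 9.3
position: [0.5585, -0.2384, 0.0363]
ee_rot: [0.0, -0.112, 0.994, 0.0]
contact_force: [0.5, 0.7, -4.2]
width: 0.0594
gripper_force: 45.6
clock: 9.8
position: [0.5585, -0.2384, 0.0328]
ee_rot: [0.0, -0.112, 0.994, -0.0]
contact_force: [0.3, -0.1, -3.4]
width: 0.0593
gripper_force: 45.6
clock: 10.13
position: [0.5591, -0.2384, 0.0318]
ee_rot: [0.001, -0.112, 0.994, -0.0]
contact_force: [-0.9, 1.9, 5.3]
width: 0.0593
gripper_force: 46.6
```

```bash
python3 -m pendant '[{"dx":0,"dy":0,"dz":0.0004,"rx":0,"ry":0,"rz":0,"hand":0.05},{"dx":0,"dy":0,"dz":0.0004,"rx":0,"ry":0,"rz":0,"hand":0.05},{"dx":0,"dy":0,"dz":0.0004,"rx":0,"ry":0,"rz":0,"hand":0.05},{"dx":0,"dy":0,"dz":0.0004,"rx":0,"ry":0,"rz":0,"hand":0.05}]'
python3 -m pendant '[{"dx":0,"dy":0,"dz":0.0004,"rx":0,"ry":0,"rz":0,"hand":0.05},{"dx":0,"dy":0,"dz":0.0004,"rx":0,"ry":0,"rz":0,"hand":0.05},{"dx":0,"dy":0,"dz":0.0004,"rx":0,"ry":0,"rz":0,"hand":0.05},{"dx":0,"dy":0,"dz":0.0004,"rx":0,"ry":0,"rz":0,"hand":0.05}]'
python3 -m pendant '[{"dx":0,"dy":0,"dz":0.0004,"rx":0,"ry":0,"rz":0,"hand":0.05},{"dx":0,"dy":0,"dz":0.0004,"rx":0,"ry":0,"rz":0,"hand":0.05},{"dx":0,"dy":0,"dz":0.0004,"rx":0,"ry":0,"rz":0,"hand":0.05},{"dx":0,"dy":0,"dz":0.0004,"rx":0,"ry":0,"rz":0,"hand":0.05}]'
```

```text
clock: 10.47
position: [0.5589, -0.2387, 0.0297]
ee_rot: [0.001, -0.112, 0.994, -0.0]
contact_force: [-0.1, 0.8, 4.1]
width: 0.0595
gripper_force: 46.7
clock: 10.8
position: [0.5587, -0.2388, 0.0276]
ee_rot: [0.0, -0.112, 0.994, -0.0]
contact_force: [0.1, -0.1, 4.2]
width: 0.0593
gripper_force: 46.7
clock: 11.13
position: [0.5586, -0.2387, 0.026]
ee_rot: [0.0, -0.112, 0.994, -0.0]
contact_force: [-0.2, -0.6, 5.0]
width: 0.0593
gripper_force: 46.6
```

```bash
python3 -m pendant '[{"dx":0,"dy":0,"dz":0.0004,"rx":0,"ry":0,"rz":0,"hand":0.05},{"dx":0,"dy":0,"dz":0.0004,"rx":0,"ry":0,"rz":0,"hand":0.05},{"dx":0,"dy":0,"dz":0.0004,"rx":0,"ry":0,"rz":0,"hand":0.05},{"dx":0,"dy":0,"dz":0.0004,"rx":0,"ry":0,"rz":0,"hand":0.05},{"dx":0,"dy":0,"dz":0.0004,"rx":0,"ry":0,"rz":0,"hand":0.05},{"dx":0,"dy":0,"dz":0.0004,"rx":0,"ry":0,"rz":0,"hand":0.05}]'
python3 -m pendant '[{"dx":0,"dy":0,"dz":0.0004,"rx":0,"ry":0,"rz":0,"hand":0.05},{"dx":0,"dy":0,"dz":0.0004,"rx":0,"ry":0,"rz":0,"hand":0.05},{"dx":0,"dy":0,"dz":0.0004,"rx":0,"ry":0,"rz":0,"hand":0.05},{"dx":0,"dy":0,"dz":0.0004,"rx":0,"ry":0,"rz":0,"hand":0.05},{"dx":0,"dy":0,"dz":0.0004,"rx":0,"ry":0,"rz":0,"hand":0.05}]'
python3 -m pendant '[{"dx":0,"dy":0,"dz":0.0004,"rx":0,"ry":0,"rz":0,"hand":0.05},{"dx":0,"dy":0,"dz":0.0004,"rx":0,"ry":0,"rz":0,"hand":0.05},{"dx":0,"dy":0,"dz":0.0004,"rx":0,"ry":0,"rz":0,"hand":0.05}]'
```

```text
clock: 11.63
position: [0.558, -0.2381, 0.023]
ee_rot: [-0.001, -0.112, 0.994, 0.0]
contact_force: [0.5, 0.1, -3.0]
width: 0.0596
gripper_force: 45.7
clock: 12.05
position: [0.5584, -0.2384, 0.0216]
ee_rot: [-0.0, -0.112, 0.994, 0.0]
contact_force: [-1.8, -0.5, -3.1]
width: 0.0593
gripper_force: 45.7
clock: 12.3
position: [0.5585, -0.2384, 0.0204]
ee_rot: [0.0, -0.112, 0.994, 0.0]
contact_force: [-0.3, -0.9, -3.1]
width: 0.0591
gripper_force: 45.7
```

```bash
python3 -m pendant '[{"dx":0,"dy":0,"dz":0.0003,"rx":0,"ry":0,"rz":0,"hand":0.05},{"dx":0,"dy":0,"dz":0.0003,"rx":0,"ry":0,"rz":0,"hand":0.05},{"dx":0,"dy":0,"dz":0.0003,"rx":0,"ry":0,"rz":0,"hand":0.05},{"dx":0,"dy":0,"dz":0.0003,"rx":0,"ry":0,"rz":0,"hand":0.05}]'
python3 -m pendant '[{"dx":0,"dy":0,"dz":0.0003,"rx":0,"ry":0,"rz":0,"hand":0.05},{"dx":0,"dy":0,"dz":0.0003,"rx":0,"ry":0,"rz":0,"hand":0.05},{"dx":0,"dy":0,"dz":0.0003,"rx":0,"ry":0,"rz":0,"hand":0.05}]'
python3 -m pendant '[{"dx":0,"dy":0,"dz":0.0003,"rx":0,"ry":0,"rz":0,"hand":0.05},{"dx":0,"dy":0,"dz":0.0003,"rx":0,"ry":0,"rz":0,"hand":0.05},{"dx":0,"dy":0,"dz":0,"rx":0,"ry":0,"rz":0,"hand":0.05}]'
```

```text
clock: 12.63
position: [0.5586, -0.2384, 0.0192]
ee_rot: [0.0, -0.112, 0.994, 0.0]
contact_force: [-0.6, 0.1, -2.5]
width: 0.0595
gripper_force: 45.7
clock: 12.88
position: [0.5586, -0.2384, 0.0183]
ee_rot: [0.0, -0.112, 0.994, 0.0]
contact_force: [-0.5, -1.2, -3.3]
width: 0.0591
gripper_force: 45.7
clock: 13.13
position: [0.5585, -0.2384, 0.0182]
ee_rot: [0.0, -0.112, 0.994, -0.0]
contact_force: [-1.7, -0.3, 1.8]
width: 0.0595
gripper_force: 46.3
```

```bash
python3 -m pendant '[{"dx":0,"dy":0,"dz":0.0003,"rx":0,"ry":0,"rz":0,"hand":0.05},{"dx":0,"dy":0,"dz":0,"rx":0,"ry":0,"rz":0,"hand":0.05},{"dx":0,"dy":0,"dz":0,"rx":0,"ry":0,"rz":0,"hand":0.05}]'
python3 -m pendant '[{"dx":0,"dy":0,"dz":0.0003,"rx":0,"ry":0,"rz":0,"hand":0.05},{"dx":0,"dy":0,"dz":0,"rx":0,"ry":0,"rz":0,"hand":0.05},{"dx":0,"dy":0,"dz":0,"rx":0,"ry":0,"rz":0,"hand":0.05}]'
```

```text
clock: 13.38
position: [0.5585, -0.2384, 0.0181]
ee_rot: [0.0, -0.112, 0.994, -0.0]
contact_force: [-3.5, 0.1, 5.9]
width: 0.0594
gripper_force: 46.7
clock: 13.63
position: [0.5586, -0.2384, 0.0181]
ee_rot: [0.0, -0.112, 0.994, -0.0]
contact_force: [-2.9, 0.7, 7.0]
width: 0.0593
gripper_force: 47.0
```

```bash
python3 -m pendant '[{"dx":0,"dy":0,"dz":-0.0004,"rx":0,"ry":0,"rz":0,"hand":0.059},{"dx":0,"dy":0,"dz":0,"rx":0,"ry":0,"rz":0,"hand":0.066},{"dx":0,"dy":0,"dz":0,"rx":0,"ry":0,"rz":0,"hand":0.075},{"dx":0,"dy":0,"dz":0,"rx":0,"ry":0,"rz":0,"hand":0.085},{"dx":0,"dy":0,"dz":0,"rx":0,"ry":0,"rz":0,"hand":0.085},{"dx":0,"dy":0,"dz":0,"rx":0,"ry":0,"rz":0,"hand":0.085}]' 20
python3 -m pendant '[{"dx":0,"dy":0,"dz":-0.01,"rx":0,"ry":0,"rz":0,"hand":0.085},{"dx":0,"dy":0,"dz":-0.015,"rx":0,"ry":0,"rz":0,"hand":0.085},{"dx":0,"dy":0,"dz":-0.03,"rx":0,"ry":0,"rz":0,"hand":0.085},{"dx":0,"dy":0,"dz":-0.03,"rx":0,"ry":0,"rz":0,"hand":0.085},{"dx":0,"dy":0,"dz":-0.025,"rx":0,"ry":0,"rz":0,"hand":0.085},{"dx":0,"dy":0,"dz":0,"rx":0,"ry":0,"rz":0,"hand":0.085},{"dx":0,"dy":0,"dz":0,"rx":0,"ry":0,"rz":0,"hand":0.085}]'
python3 snap.py w4; python3 snap.py s4 side
python3 - <<'E'
import cv2,numpy as np
a=cv2.imread('pics/w4.png');b=cv2.imread('pics/s4.png')[110:220,220:340]
b=cv2.resize(b,(240,220),interpolation=cv2.INTER_CUBIC);c=np.zeros((420,800,3),np.uint8);c[:,:560]=a;c[:220,560:]=b
cv2.imwrite('pics/c4.png',c)
E
```

```text
clock: 14.13
position: [0.5586, -0.2384, 0.0173]
ee_rot: [0.0, -0.112, 0.994, 0.0]
contact_force: [0.8, -0.1, -0.5]
width: 0.0853
gripper_force: 0.0
clock: 14.72
position: [0.5597, -0.2391, 0.1301]
ee_rot: [0.002, -0.112, 0.994, -0.001]
contact_force: [-0.3, -0.7, -0.0]
width: 0.0852
gripper_force: 0.0
14.7167 [ 0.5596604  -0.23906074  0.13005182] [ 0.00199822 -0.11195452  0.9937103  -0.00142906] [-0.2704474  -0.66953847 -0.03174754] [-5.18005302e-01  3.92965239e-01  1.58978430e+00  5.03145186e-05
  1.15393003e+00 -2.31320200e+00]
14.7667 [ 0.55852358 -0.2384173   0.12834696] [ 5.52222537e-04 -1.11924426e-01  9.93716504e-01 -3.55857645e-04] [-0.15267674 -0.12612807 -0.31365034] [-5.18029736e-01  3.94416927e-01  1.59206978e+00  8.29487511e-05
  1.15379424e+00 -2.31317853e+00]
```

View pics/c4.png

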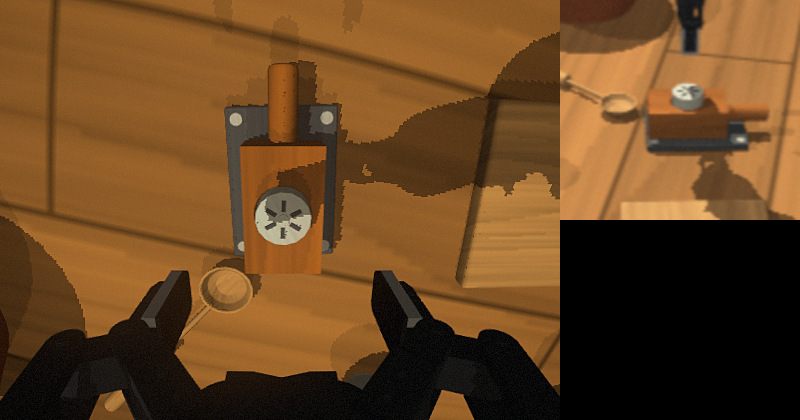

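The disc at (283,218) stands proud of the mould, and the mould lies flat on the plate.

Run:
```python
import pickle;from h import *
np.set_printoptions(precision=4,suppress=True)
s,w=pickle.load(open("w4.pkl","rb"));e=pickle.load(open("s4.pkl","rb"))[1]
a=(283,218);b=(220+(686-560)/2,110+91/2)
print(onz(w,a,.062,s),tri(ray(w,a,s),ray(e,b)))
print((rot(s["ee_rot"]).T@(onz(w,a,.062,s)-s["position"])))
```

```text
[ 0.5559 -0.2383  0.062 ] (array([ 0.557 , -0.2381,  0.0593]), [np.float64(0.13782724966572862), np.float64(0.1378272496656449)])
[0.0038 0.0018 0.068 ]
```

```bash
python3 -m pendant '[{"dx":0.0018,"dy":0.0003,"dz":0.02,"rx":0,"ry":0,"rz":0,"hand":0.085},{"dx":0,"dy":0,"dz":0.02,"rx":0,"ry":0,"rz":0,"hand":0.085},{"dx":0,"dy":0,"dz":0.02,"rx":0,"ry":0,"rz":0,"hand":0.085},{"dx":0,"dy":0,"dz":0.01,"rx":0,"ry":0,"rz":0,"hand":0.085},{"dx":0,"dy":0,"dz":0.005,"rx":0,"ry":0,"rz":0,"hand":0.07},{"dx":0,"dy":0,"dz":0.0015,"rx":0,"ry":0,"rz":0,"hand":0.06},{"dx":0,"dy":0,"dz":0,"rx":0,"ry":0,"rz":0,"hand":0.055},{"dx":0,"dy":0,"dz":0,"rx":0,"ry":0,"rz":0,"hand":0.05}]' 25
python3 snap.py w5
```

```text
clock: 15.48
position: [0.5573, -0.2389, 0.0517]
ee_rot: [0.001, -0.112, 0.994, -0.0]
contact_force: [-0.2, -1.1, 0.1]
width: 0.0503
gripper_force: 0.0
15.4833 [ 0.55730929 -0.23887607  0.0517071 ] [ 6.17010433e-04 -1.11928191e-01  9.93716028e-01 -3.93635139e-04] [-0.22739695 -1.10749999  0.06819641] [-5.19700234e-01  4.67719795e-01  1.68736948e+00  1.12328847e-04
  9.85042615e-01 -2.31488510e+00]
```

```bash
python3 -m pendant '[{"dx":0,"dy":0,"dz":0.0012,"rx":0,"ry":0,"rz":0,"hand":0.05},{"dx":0,"dy":0,"dz":0.001,"rx":0,"ry":0,"rz":0,"hand":0.045},{"dx":0,"dy":0,"dz":0,"rx":0,"ry":0,"rz":0,"hand":0.042},{"dx":0,"dy":0,"dz":0,"rx":0,"ry":0,"rz":0,"hand":0.037},{"dx":0,"dy":0,"dz":0,"rx":0,"ry":0,"rz":0,"hand":0.035},{"dx":0,"dy":0,"dz":0,"rx":0,"ry":0,"rz":0,"hand":0.035},{"dx":0,"dy":0,"dz":0,"rx":0,"ry":0,"rz":0,"hand":0.035}]' 25
```

```text
clock: 16.12
position: [0.5568, -0.2385, 0.0493]
ee_rot: [0.0, -0.112, 0.994, -0.0]
contact_force: [-0.5, 0.5, 4.1]
width: 0.0391
gripper_force: 25.0
```

```bash
python3 -m pendant '[{"dx":0,"dy":0,"dz":-0.003,"rx":0,"ry":0,"rz":0,"hand":0.035},{"dx":0,"dy":0,"dz":-0.006,"rx":0,"ry":0,"rz":0,"hand":0.035},{"dx":0,"dy":0,"dz":-0.012,"rx":0,"ry":0,"rz":0,"hand":0.035},{"dx":0,"dy":0,"dz":-0.02,"rx":0,"ry":0,"rz":0,"hand":0.035},{"dx":0,"dy":0,"dz":-0.02,"rx":0,"ry":0,"rz":0,"hand":0.035},{"dx":0,"dy":0.0163,"dz":-0.01,"rx":0,"ry":0,"rz":0,"hand":0.035},{"dx":0,"dy":0.03,"dz":0,"rx":0,"ry":0,"rz":0,"hand":0.035},{"dx":0.002,"dy":0.04,"dz":0,"rx":0,"ry":0,"rz":0,"hand":0.035},{"dx":0,"dy":0.04,"dz":0,"rx":0,"ry":0,"rz":0,"hand":0.035},{"dx":0,"dy":0.04,"dz":0,"rx":0,"ry":0,"rz":0,"hand":0.035},{"dx":0,"dy":0.03,"dz":0,"rx":0,"ry":0,"rz":0,"hand":0.035},{"dx":0,"dy":0.02,"dz":0,"rx":0,"ry":0,"rz":0,"hand":0.035}]'
python3 -m pendant '[{"dx":0,"dy":0,"dz":0,"rx":0,"ry":0,"rz":0,"hand":0.035},{"dx":0,"dy":0,"dz":0,"rx":0,"ry":0,"rz":0,"hand":0.035},{"dx":0,"dy":0,"dz":0,"rx":0,"ry":0,"rz":0,"hand":0.035}]'
python3 snap.py w6
```

```text
clock: 17.12
position: [0.5039, -0.0242, 0.1196]
ee_rot: [-0.001, -0.113, 0.994, 0.001]
contact_force: [-0.5, -0.2, -0.6]
width: 0.0386
gripper_force: 25.4
clock: 17.37
position: [0.5066, -0.0281, 0.1199]
ee_rot: [0.0, -0.112, 0.994, -0.0]
contact_force: [-0.3, -1.0, -0.9]
width: 0.0388
gripper_force: 25.4
17.3667 [ 0.50660735 -0.02806416  0.11990645] [ 1.83793484e-04 -1.12257528e-01  9.93679101e-01 -2.39683193e-04] [-0.33043362 -0.98605835 -0.88474605] [-1.92298232e-01  2.66231550e-01  1.81937677e+00 -3.98740470e-04
  1.05548987e+00 -1.98788745e+00]
```

View pics/w6.png

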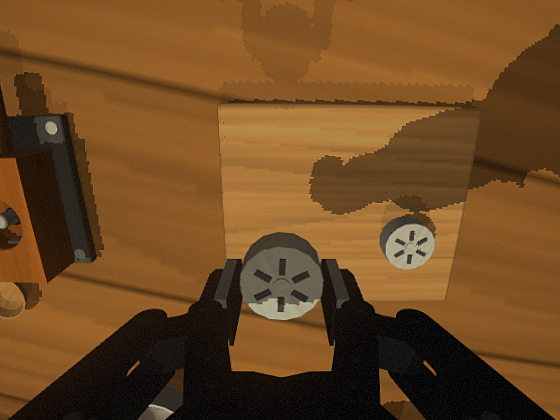

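The disc is held level at (282,283), over the board's free half. The spare is at (410,243), well clear.

```bash
python3 -m pendant '[{"dx":0,"dy":0,"dz":0.02,"rx":0,"ry":0,"rz":0,"hand":0.035},{"dx":0,"dy":0,"dz":0.025,"rx":0,"ry":0,"rz":0,"hand":0.035},{"dx":0,"dy":0,"dz":0.02,"rx":0,"ry":0,"rz":0,"hand":0.035},{"dx":0,"dy":0,"dz":0.01,"rx":0,"ry":0,"rz":0,"hand":0.035},{"dx":0,"dy":0,"dz":0.007,"rx":0,"ry":0,"rz":0,"hand":0.035},{"dx":0,"dy":0,"dz":0.004,"rx":0,"ry":0,"rz":0,"hand":0.035},{"dx":0,"dy":0,"dz":0.001,"rx":0,"ry":0,"rz":0,"hand":0.035},{"dx":0,"dy":0,"dz":0.001,"rx":0,"ry":0,"rz":0,"hand":0.035},{"dx":0,"dy":0,"dz":0.001,"rx":0,"ry":0,"rz":0,"hand":0.035},{"dx":0,"dy":0,"dz":0.001,"rx":0,"ry":0,"rz":0,"hand":0.035}]'
python3 -m pendant '[{"dx":0,"dy":0,"dz":0.0006,"rx":0,"ry":0,"rz":0,"hand":0.035},{"dx":0,"dy":0,"dz":0.0006,"rx":0,"ry":0,"rz":0,"hand":0.035},{"dx":0,"dy":0,"dz":0.0006,"rx":0,"ry":0,"rz":0,"hand":0.035},{"dx":0,"dy":0,"dz":0.0006,"rx":0,"ry":0,"rz":0,"hand":0.035},{"dx":0,"dy":0,"dz":0.0006,"rx":0,"ry":0,"rz":0,"hand":0.035}]'
```

```text
clock: 18.25
position: [0.5073, -0.0282, 0.0305]
ee_rot: [0.001, -0.112, 0.994, -0.0]
contact_force: [0.6, 0.3, -0.7]
width: 0.0385
gripper_force: 25.4
clock: 18.67
position: [0.5066, -0.028, 0.0268]
ee_rot: [0.0, -0.112, 0.994, 0.0]
contact_force: [-0.6, -0.5, -1.1]
width: 0.0389
gripper_force: 25.4
```

```bash
python3 -m pendant '[{"dx":0,"dy":0,"dz":0.0005,"rx":0,"ry":0,"rz":0,"hand":0.035},{"dx":0,"dy":0,"dz":0.0005,"rx":0,"ry":0,"rz":0,"hand":0.035},{"dx":0,"dy":0,"dz":0.0005,"rx":0,"ry":0,"rz":0,"hand":0.035},{"dx":0,"dy":0,"dz":0.0005,"rx":0,"ry":0,"rz":0,"hand":0.035}]'
python3 -m pendant '[{"dx":0,"dy":0,"dz":0.0004,"rx":0,"ry":0,"rz":0,"hand":0.035},{"dx":0,"dy":0,"dz":0.0004,"rx":0,"ry":0,"rz":0,"hand":0.035},{"dx":0,"dy":0,"dz":0.0004,"rx":0,"ry":0,"rz":0,"hand":0.035},{"dx":0,"dy":0,"dz":0,"rx":0,"ry":0,"rz":0,"hand":0.035}]'
```

```text
clock: 19.0
position: [0.5066, -0.0281, 0.0247]
ee_rot: [-0.0, -0.112, 0.994, 0.0]
contact_force: [0.4, 0.2, -1.2]
width: 0.0387
gripper_force: 25.4
clock: 19.33
position: [0.5066, -0.0281, 0.0235]
ee_rot: [-0.0, -0.112, 0.994, 0.0]
contact_force: [-1.1, -0.2, -0.7]
width: 0.0384
gripper_force: 25.4
```

```bash
python3 -m pendant '[{"dx":0,"dy":0,"dz":0.0003,"rx":0,"ry":0,"rz":0,"hand":0.035},{"dx":0,"dy":0,"dz":0.0003,"rx":0,"ry":0,"rz":0,"hand":0.035},{"dx":0,"dy":0,"dz":0,"rx":0,"ry":0,"rz":0,"hand":0.035}]'
python3 -m pendant '[{"dx":0,"dy":0,"dz":0.0003,"rx":0,"ry":0,"rz":0,"hand":0.035},{"dx":0,"dy":0,"dz":0.0003,"rx":0,"ry":0,"rz":0,"hand":0.035},{"dx":0,"dy":0,"dz":0,"rx":0,"ry":0,"rz":0,"hand":0.035}]'
```

```text
clock: 19.58
position: [0.5067, -0.0281, 0.0233]
ee_rot: [0.0, -0.112, 0.994, -0.0]
contact_force: [0.4, 0.0, 2.9]
width: 0.039
gripper_force: 25.7
clock: 19.83
position: [0.5067, -0.0281, 0.0233]
ee_rot: [0.0, -0.112, 0.994, -0.0]
contact_force: [-1.5, 0.4, 7.4]
width: 0.0388
gripper_force: 26.2
```

```bash
python3 -m pendant '[{"dx":0,"dy":0,"dz":-0.0003,"rx":0,"ry":0,"rz":0,"hand":0.039},{"dx":0,"dy":0,"dz":0,"rx":0,"ry":0,"rz":0,"hand":0.043},{"dx":0,"dy":0,"dz":0,"rx":0,"ry":0,"rz":0,"hand":0.05},{"dx":0,"dy":0,"dz":0,"rx":0,"ry":0,"rz":0,"hand":0.058},{"dx":0,"dy":0,"dz":0,"rx":0,"ry":0,"rz":0,"hand":0.058},{"dx":0,"dy":0,"dz":-0.01,"rx":0,"ry":0,"rz":0,"hand":0.058},{"dx":0,"dy":0,"dz":-0.02,"rx":0,"ry":0,"rz":0,"hand":0.058},{"dx":0,"dy":0,"dz":-0.035,"rx":0,"ry":0,"rz":0,"hand":0.058},{"dx":0,"dy":0,"dz":-0.035,"rx":0,"ry":0,"rz":0,"hand":0.058},{"dx":0,"dy":0,"dz":-0.035,"rx":0,"ry":0,"rz":0,"hand":0.058},{"dx":0,"dy":0,"dz":0,"rx":0,"ry":0,"rz":0,"hand":0.058},{"dx":0,"dy":0,"dz":0,"rx":0,"ry":0,"rz":0,"hand":0.058}]'
python3 snap.py w7; python3 snap.py s7 side
python3 - <<'E'
import cv2,numpy as np
a=cv2.imread('pics/w7.png');b=cv2.imread('pics/s7.png')[120:330,180:420]
c=np.zeros((420,800,3),np.uint8);c[:,:560]=a;c[:210,560:]=b
cv2.imwrite('pics/c7.png',c)
E
```

```text
clock: 20.83
position: [0.5082, -0.0283, 0.1606]
ee_rot: [0.003, -0.112, 0.994, -0.001]
contact_force: [-0.5, 0.6, -1.5]
width: 0.0581
gripper_force: 0.0
20.8333 [ 0.50820433 -0.02833421  0.16057884] [ 2.97380823e-03 -1.11958947e-01  9.93707989e-01 -8.85429930e-04] [-0.50375515  0.62513117 -1.46000971] [-1.92538303e-01  2.26129699e-01  1.76061043e+00  1.04408230e-04
  1.14864760e+00 -1.98776654e+00]
20.8833 [ 0.50669979 -0.02809138  0.15865202] [ 8.72908448e-04 -1.11920772e-01  9.93716724e-01 -2.24709596e-04] [ 0.07234046  0.06270407 -1.00042934] [-1.92636845e-01  2.27953583e-01  1.76339943e+00  1.04378699e-04
  1.14843942e+00 -1.98778748e+00]
```

View pics/c7.png

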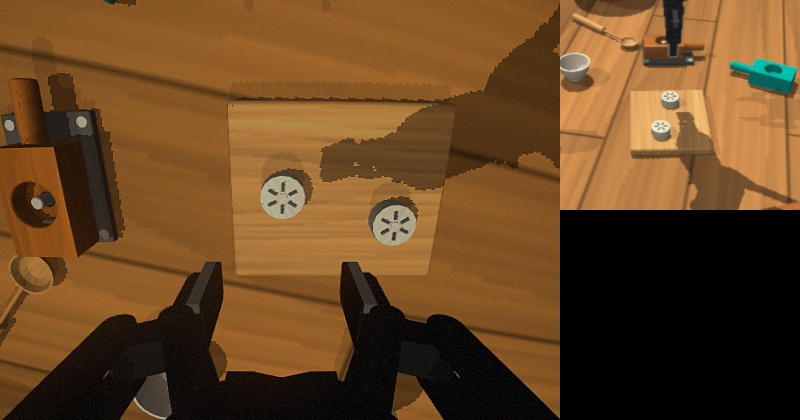

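The disc lies flat and petals up on the free half, at (283,198). The spare is untouched at (394,224), and the mould is seated on the stand with the pin showing through its recess.

```bash
python3 -c "
from rig import manip
print(manip.sign_off())"
```

```text
the job is handed in; nothing more can be done
None
```

Job handed in at about 21 s on the robot clock: the mould lies down on the stand's plate, and the disc lies flat, petals up, on the board's free half; the readings I took never showed more than about 12 N on the pin or plate, and I saw nothing else disturbed.

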